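# Load the data cartridge: latch the sprung sled and start the readout

## Task

One of the two readout docks has the orange-banded data cartridge lying in its sprung loading sled. With the fingertips push that sled by its blue front plate all the way in to its end stop, then let it go so that it springs back and rests latched against the pin in mid position; then press that dock's green start key down and release it. Do not lift the cartridge out, and leave the empty dock and everything lying around alone.

Things in the scene. Friction and masses are not known exactly. Their poses are not given: they have to be found in the camera images.
- dock: The dock that holds the orange-banded cartridge: grey-metal base 204 x 164 x 12 mm fixed to the bench. Origin on the underside, on the sled's centre line, mid-length. x = push direction (open front to the back), y left, z up. Base x +-102, y -98 to +66. Stands left or right.
- dock_empty: The second dock, identical in build and frame, with an empty sled. To be left alone.
- sled (a joint): Travel of the loaded dock's sled in m. 0 fully out (spring-held); grows as pushed in; hard end stop 0.048. Spring 3.6 N at 0, 9.4 N at the stop; 1 to 2 N more from 0.012 to 0.031 as the tooth lifts the pin; damping 14 N per m/s. Past about 0.036 the pin has dropped in behind: let go there and it springs back to rest at 0.034 (latched, mid); let go earlier and it springs out.
- sled_push (a point): Centre of the front face of the loaded sled's blue push plate, moving with the sled; axes as the dock's (+x = push). Plate 90 mm wide (y), 32 tall (14 to 46 mm above the bench), 8 thick. With the sled out the face is 157 mm in front of the dock's origin, 55 mm in front of the base's edge; 7 mm at the end stop. Space in front is free.
- pin (a joint): Latch plunger with a red knob (18 mm) on the loaded dock's left rail, dock x -30, y +83 to +97, z 25 mm. In m: 0 sprung in, about 0.007 out while the sled's tooth passes. Works by itself; need not be touched.
- key (a joint): Travel of the loaded dock's green start key in m: 0 up, 0.005 fully down, sprung back up; about 1.5 N at first, 5 N fully down.
- key_top (a point): Centre of the top of the loaded dock's green start key, 20 mm across, on the black strip on the right (dock x -55, y -80, top 51 mm above the bench); pressed straight down. A 36 mm high rail (y -53 to -63) and the sled lie to its left; the 58 mm high housing at the back begins at dock x +12.
- cartridge: Loose data cartridge, black with an orange band, 104 (along the sled) x 74 x 22 mm, about 0.3 kg, lying in the sled with 1 to 2 mm play; origin at the centre of its underside, 19 mm above the bench, 61 mm behind the push plate's face; top 41 mm above the bench.
- sled_empty (a joint): Travel of the empty dock's sled in m, 0 out. To stay out.
- key_empty (a joint): Travel of the empty dock's start key in m. Not to be pressed.
- spare: Bystander: spare cartridge with a grey band, 104 x 74 x 22 mm, origin under its centre.
- cap: Bystander: brass connector dust cap, 28 mm across, 20 mm high, between the docks; origin under its centre.
- attenuator: Bystander: steel coaxial attenuator standing upright, 24 mm across, 52 mm high; origin under its centre.
- wrench: Bystander: small wrench 130 mm long lying on the bench; origin under its middle.
- meter: Bystander: yellow hand multimeter 170 x 82 x 45 mm; origin under its centre.
- mug: Bystander: white mug, 80 mm across, 92 mm high; origin under its centre.
- screwdriver: Bystander: screwdriver 170 mm long lying on the bench; origin under its middle.

How it is judged:
By the outcome, as a careful person would: the job done as asked, in the order asked, and still so for the second after the job is handed in, with the robot touching nothing.
It also fails if it takes over 42 s, if anything falls off the work surface, if the arm or the gripper's body presses on something with over 40 N, if the wrist force passes 120 N, or if a joint passes its speed limit or range.

## Robot

A 6-joint arm with a two-finger parallel gripper is mounted at the origin on the work surface. World frame = base frame: x ahead of the robot, y to its left, z up, the work surface at z = 0. Lengths are in m, angles in rad, forces in N, time in s.
With the tool pointing down it reaches from about 0.425 to 0.925 m from the base axis. Payload 12.5 kg.
Tool frame: the origin (TCP) lies at the very end of the fingers, on their centre line; the grasp point (between the pads) lies 19 mm behind it (bot.pinch_z is the distance from the TCP to the grasp point, in m); z points along the fingers, y is the line along which they close (so a half turn about z gives the same grasp; the last joint's range is limited). The gripper opens to 85 mm and grips with 20 to 120 N. Pads are 22 mm wide; open, the fingers measure 114 mm over their backs; the gripper's body (76 mm by 85 mm) begins 54 mm behind the grasp point. The pads swing forward as they close: fully open they stand 13 mm farther back than shut.
Start: joints at [1.091, 0.491, 1.559, -0, 1.092, -0.106], TCP at [0.228, 0.582, 0.231] pointing down, gripper open.
Joint ranges: [-3.1, 3.1], [-0.84, 2.19], [0.05, 2.79], [-1.13, 4.28], [0.06, 2.93], [-2.69, 2.69]. Speed limits (rad/s): [2.22, 2.22, 2.79, 3.14, 3.14, 3.14].

## Interface

Orientations are given as a unit quaternion [w, x, y, z].
In Python, from plant import bot gives the robot as it stands.
- The arm moves only by the shell command python3 -m creep 'ROWS'. ROWS is JSON, a list that holds one entry, the list of rows, each a list of 7 numbers: the opening, from 0 (shut) to 1 (fully open), then the shift along the tool's x, y, z in mm, then the turn, a rotation vector about the tool's x, y, z in degrees. In form: [[[grip, x, y, z, ax, ay, az], ...]]. A call has 1 to 20 rows; each row shifts and turns the commanded pose from where the row before left it, along the tool's axes as they then stand; what a row does not reach is not made up. A row lasts 1/8 s, in which the tool goes at most 62.5 mm and 10.7 degrees, less where a joint would pass 70% of its speed; a pose out of reach is approached as far as the arm can. A call with a gripper value outside its range is refused whole. The fingers move at their own pace and stop on an object; the grip force is fixed at half the most. Time passes only in rows, so rows that do not move let the fingers close. It gives the time, the measured TCP pose, the force, the opening and the grip force at its end, in the units of the state.
- bot.get_state(): the state, without advancing time (a new reading comes with each control period).
- bot.read_camera(name): name is "scene" or "top"; returns a dict with "pixels" (420x560x3 uint8, red, green, blue), "depth" (420x560 float32, m along the optical axis (not along the pixel's ray), 0 where there is no reading), "fov_y" (degrees; the focal length in pixels is half the picture's height over the tangent of half this angle, whatever the lens; pixels are square), "cx", "cy" (the principal point, pixels), "D" ([k1, k2, p1, p2, k3] as OpenCV has them; the pictures are not rectified), "cam_to_world" (4x4, takes a point from camera to world coordinates). Camera axes: x right, y up, looking along -z (the intrinsics and any distortion apply to the point x, -y, -z); pixel columns grow to the right and rows downward; lengths in m; the calibration is good to about 2 mm. A picture is of the moment at which its call begins.
- bot.job_done(): hands the job in; it is judged then, once.
The state is a dict: "clock": time; "joint_positions": joint angles; "dq": joint speeds; "joint_efforts": joint torques, N m; "tool_pos": TCP position; "tool_rot": TCP orientation; "force": force on the tool from outside, world axes, zero at the start; "moment": the same for the moment, N m; "width": opening from 0.0 (shut) to 1.0 (fully open); "grip_force": force on a finger pad.
Only numpy, scipy, OpenCV 4.12 (cv2) and the standard library are available. Lean on these libraries where they do the work, as an engineer would, in place of code of your own. Each camera call takes 0.05 s, during which the arm holds its last target. There are 200 camera calls.

## Working session

There is one attempt and no reset: what is moved stays moved. The work goes in short steps, Python scripts to look and compute and a shell command to move; the robot and the scene stay as the last step left them, time stands still between calls to the robot, and variables do not carry over. Pictures are saved under pics/ and viewed, at most 10 in all, crops included, and the job is handed in when it is done.

```bash
mkdir -p pics; cat > h.py <<'E'
import numpy as np, cv2, pickle
from plant import bot
def grab(n):
    c=bot.read_camera(n); pickle.dump(c,open(n+'.pkl','wb')); return c
def K(c):
    h=c["pixels"].shape[0]; f=h/2/np.tan(np.radians(c["fov_y"])/2)
    return np.array([[f,0,c["cx"]],[0,f,c["cy"]],[0,0,1.]])
def ray(c,uv):
    p=cv2.undistortPoints(np.array(uv,float).reshape(-1,1,2),K(c),np.array(c["D"],float)).reshape(-1,2)
    d=np.c_[p[:,0],-p[:,1],-np.ones(len(p))]; T=np.array(c["cam_to_world"])
    return T[:3,3], d@T[:3,:3].T
def onplane(c,uv,z):
    o,d=ray(c,uv); return o+d*((z-o[2])/d[:,2])[:,None]
def bydepth(c,uv):
    o,d=ray(c,uv); uv=np.array(uv,int).reshape(-1,2); return o+d*c["depth"][uv[:,1],uv[:,0]][:,None]
E
python3 - <<'E'
from h import *
a=[grab(n) for n in("top","scene")]
for n,c in zip(("top","scene"),a):
    cv2.imwrite(f"pics/{n}0.png",cv2.resize(c["pixels"][:,:,::-1],(784,588)))
    print(n,np.round(c["cam_to_world"],3).tolist(),c["fov_y"],c["D"])
s=bot.get_state();print(s["clock"],s["tool_pos"],s["tool_rot"])
E
```

```text
top [[0.025, 0.994, -0.11, 0.345], [-1.0, 0.023, -0.014, -0.007], [-0.012, 0.111, 0.994, 1.61], [0.0, 0.0, 0.0, 1.0]] 48.28711015715679 [-0.12185637  0.          0.          0.          0.        ]
scene [[-0.518, -0.607, 0.602, 1.308], [0.855, -0.385, 0.347, 0.44], [0.021, 0.695, 0.719, 0.997], [0.0, 0.0, 0.0, 1.0]] 45.50474539233758 [0.03887757 0.         0.         0.         0.        ]
0.1 [0.22811183 0.58167531 0.23078811] [-1.47065526e-04  1.85812828e-01  9.82585041e-01 -4.57407735e-04]
```

View pics/top0.png

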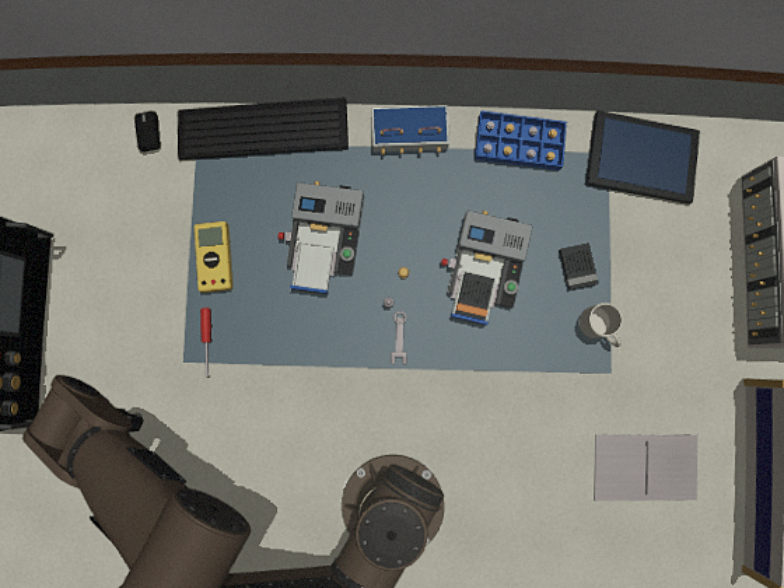

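View pics/scene0.png

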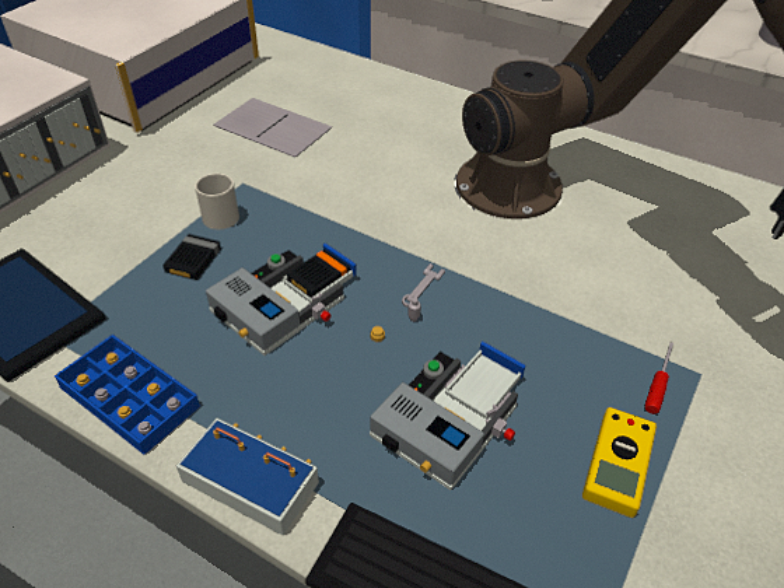

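The loaded dock is the right one: in the top view the green key is at about (511,287), the red knob at (444,263) and the blue plate at (470,319), all in the enlarged image.

```bash
cat > m.py <<'E'
from h import *
from scipy.ndimage import label, center_of_mass
def blobs(c,col):
    h=cv2.cvtColor(c["pixels"],cv2.COLOR_RGB2HSV).astype(int); H,S,V=h[...,0],h[...,1],h[...,2]
    m={'g':(H>50)&(H<85)&(S>90)&(V>60),'r':((H<6)|(H>174))&(S>150)&(V>70),'b':(H>100)&(H<125)&(S>150)&(V>50),'o':(H>7)&(H<18)&(S>150)&(V>120)}[col]
    l,n=label(m); return [(np.array(np.where(l==i))[::-1].T) for i in range(1,n+1) if (l==i).sum()>8]
E
python3 - <<'E'
from m import *
for n in("top","scene"):
    c=pickle.load(open(n+".pkl","rb"))
    for col,z in(('g',.051),('r',.025),('b',.046),('o',.041)):
        for b in blobs(c,col):
            u=b.mean(0); p=onplane(c,[u],z)[0]; r=cv2.minAreaRect(b.astype(np.float32))
            if abs(p[1])<.5 and .4<p[0]<.85: print(n,col,len(b),u.round(1),p.round(4),'depthpt',bydepth(c,[u])[0].round(3),np.round(r[1],1),round(r[2],1), onplane(c,cv2.boxPoints(r),z)[:,:2].round(3).tolist() if col in 'bo' else '')
E
```

```text
top g 22 [247.3 180.5] [0.6062 0.1256 0.051 ] depthpt [0.606 0.126 0.052] [4.2 4.2] 45.0 
top g 22 [364.9 204.3] [ 0.5345 -0.2716  0.051 ] depthpt [ 0.535 -0.272  0.047] [4.5 4.5] 26.6 
top r 17 [200.2 167.8] [0.6515 0.2924 0.025 ] depthpt [0.65  0.291 0.033] [4. 3.] 90.0 
top r 12 [317.  186.5] [ 0.5952 -0.1115  0.025 ] depthpt [ 0.594 -0.111  0.033] [3. 2.] 90.0 
top r 150 [146.6 232. ] [0.4246 0.4686 0.025 ] depthpt [0.424 0.467 0.029] [24.   6.6] 87.3 
top b 28 [399.3 115. ] [ 0.85   -0.3929  0.046 ] depthpt [ 0.862 -0.402  0.008] [ 6.4 12. ] 45.0 [[0.844, -0.372], [0.876, -0.403], [0.86, -0.418], [0.828, -0.388]]
top b 9 [381.  115.4] [ 0.8464 -0.3288  0.046 ] depthpt [ 0.852 -0.333  0.028] [2.8 2.8] 45.0 [[0.844, -0.322], [0.852, -0.329], [0.845, -0.336], [0.837, -0.329]]
top b 20 [388.8 115.4] [ 0.8476 -0.3562  0.046 ] depthpt [ 0.861 -0.366  0.004] [9. 3.] -0.0 [[0.841, -0.339], [0.852, -0.339], [0.853, -0.371], [0.842, -0.371]]
top b 45 [219.9 206.2] [0.5174 0.2156 0.046 ] depthpt [0.518 0.217 0.039] [26.3  1.6] 8.1 [[0.52, 0.26], [0.525, 0.26], [0.515, 0.171], [0.509, 0.171
[... 688 characters left out ...]
32, -0.215], [0.467, -0.113], [0.488, -0.112]]
scene b 95 [192.5 220.7] [ 0.6497 -0.1936  0.046 ] depthpt [ 0.657 -0.187  0.056] [12.2  8.8] 36.9 [[0.659, -0.211], [0.632, -0.215], [0.639, -0.177], [0.666, -0.174]]
scene b 291 [358.3 255.8] [0.5267 0.2216 0.046 ] depthpt [0.523 0.22  0.041] [37.9  9.5] 32.2 [[0.534, 0.175], [0.503, 0.174], [0.52, 0.268], [0.549, 0.268]]
scene b 144 [323.3 310.9] [0.7131 0.2219 0.046 ] depthpt [0.722 0.225 0.06 ] [14.4 10.3] 33.7 [[0.724, 0.205], [0.697, 0.205], [0.701, 0.238], [0.728, 0.237]]
scene o 112 [236.5 186.4] [ 0.4763 -0.1751  0.041 ] depthpt [ 0.476 -0.175  0.041] [22.7  5. ] 35.0 [[0.477, -0.212], [0.458, -0.215], [0.475, -0.141], [0.493, -0.138]]
```

```bash
python3 -m creep '[[[0,0,0,0,0,0,-8.9],[0,-42,-33,0,0,0,0],[0,-42,-33,0,0,0,0],[0,-42,-33,0,0,0,0],[0,-42,-33,0,0,0,0],[0,-42,-33,0,0,0,0],[0,-42,-33,0,0,0,0],[0,-42,-33,0,0,0,0],[0,-42,-33,0,0,0,0],[0,-1,-42,0,0,0,0],[0,-1,-42,0,0,0,0],[0,-1,-42,0,0,0,0],[0,-1,-42,0,0,0,0],[0,-1,-42,0,0,0,0],[0,-1,-42,0,0,0,0],[0,-1,-42,0,0,0,0],[0,-1,-42,0,0,0,0],[0,-1,-42,0,0,0,0],[0,0,-42,0,0,0,0],[0,0,0,0,0,0,0]]]'
cat > st.py <<'E'
from h import *
import sys
from scipy.spatial.transform import Rotation as Ro
# loaded dock estimate
yaw=np.radians(-12.5); key=np.array([.535,-.270])
def st():
    s=bot.get_state(); q=s["tool_rot"]; R=Ro.from_quat([q[1],q[2],q[3],q[0]]).as_matrix(); p=np.array(s["tool_pos"])
    c,sn=np.cos(yaw),np.sin(yaw); D=np.array([[c,-sn],[sn,c]]); o=key-D@[-.055,-.080]
    print("t",s["clock"],"tcp",p.round(4),"dockxy mm",((p[:2]-o)@D*1e3).round(1),"toolx deg",np.degrees(np.arctan2(R[1,0],R[0,0])).round(2),"tilt",R[2].round(3),"F",np.round(s["force"],1),"w",s["width"])
    return p,R,o,D
if __name__=="__main__": st()
E
python3 st.py
```

```text
clock: 2.6
tool_pos: [0.4163, -0.1626, 0.2311]
tool_rot: [-0.0, 0.111, 0.994, 0.0]
force: [0.6, 0.2, -0.7]
width: 0.001
grip_force: 0.0
t 2.6 tcp [ 0.4163 -0.1626  0.2311] dockxy mm [-194.2   -0.8] toolx deg 167.29 tilt [ 0.  0. -1.] F [ 0.6  0.2 -0.7] w 0.0009248183567913337
```

```bash
python3 -m creep '[[[0,0,0,40,0,0,0],[0,0,0,40,0,0,0],[0,0,0,40,0,0,0],[0,0,0,40,0,0,0],[0,0,0,30,0,0,0],[0,0,0,14,0,0,0],[0,0,0,0,0,0,0]]]'
python3 - <<'E'
from st import *
st()
ims=[]
for n,(x,y,w) in (("scene",(130,110,180)),("top",(280,130,130))):
    c=grab(n); im=c["pixels"][y:y+w*5//6,x:x+w,::-1]; ims.append(cv2.resize(im,(400,333),interpolation=cv2.INTER_CUBIC))
cv2.imwrite("pics/c1.png",np.hstack(ims))
E
```

```text
clock: 3.48
tool_pos: [0.4167, -0.1601, 0.0269]
tool_rot: [-0.001, 0.109, 0.994, 0.0]
force: [-0.0, -0.6, -0.0]
width: 0.003
grip_force: 0.0
t 3.475 tcp [ 0.4167 -0.1601  0.0269] dockxy mm [-194.3    1.7] toolx deg 167.51 tilt [ 0.001  0.001 -1.   ] F [-0.  -0.6 -0. ] w 0.003302588289964767
```

View pics/c1.png

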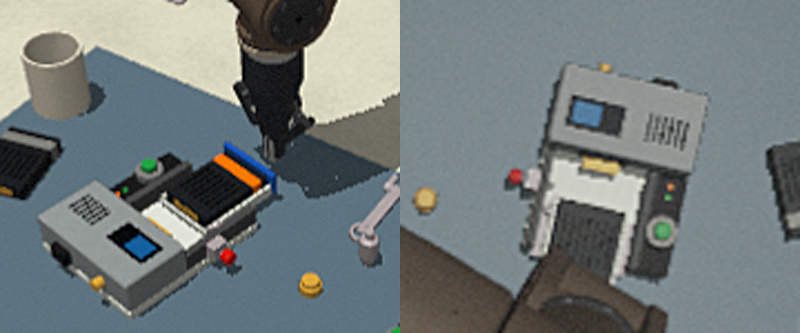

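```bash
python3 -m creep '[[[0,-8,0,0,0,0,0],[0,-8,0,0,0,0,0],[0,-6,0,0,0,0,0],[0,-5,0,0,0,0,0],[0,-5,0,0,0,0,0],[0,-5,0,0,0,0,0],[0,-5,0,0,0,0,0],[0,-5,0,0,0,0,0],[0,-5,0,0,0,0,0],[0,-5,0,0,0,0,0],[0,-5,0,0,0,0,0],[0,-4,0,0,0,0,0],[0,0,0,0,0,0,0]]]' ; python3 st.py
```

```text
clock: 5.2
tool_pos: [0.48, -0.1741, 0.0271]
tool_rot: [-0.002, 0.109, 0.994, 0.001]
force: [-7.6, 3.5, 6.6]
width: 0.005
grip_force: 4.1
t 5.2 tcp [ 0.48   -0.1741  0.0271] dockxy mm [-129.4    1.7] toolx deg 167.49 tilt [ 0.004  0.001 -1.   ] F [-7.6  3.5  6.6] w 0.0047050115517751154
```

```bash
python3 -m creep '[[[0,-2,0,0,0,0,0],[0,-2,0,0,0,0,0],[0,-2,0,0,0,0,0],[0,-2,0,0,0,0,0],[0,0,0,0,0,0,0]]]' ; python3 st.py;  python3 -m creep '[[[0,-2,0,0,0,0,0],[0,0,0,0,0,0,0]]]' ; python3 st.py
```

```text
clock: 5.82
tool_pos: [0.487, -0.1755, 0.027]
tool_rot: [-0.003, 0.109, 0.994, 0.001]
force: [-11.5, 3.7, 8.2]
width: 0.001
grip_force: 5.8
t 5.825 tcp [ 0.487  -0.1755  0.027 ] dockxy mm [-122.4    1.8] toolx deg 167.5 tilt [ 0.005  0.001 -1.   ] F [-11.5   3.7   8.2] w 0.0009554436366201228
clock: 6.08
tool_pos: [0.487, -0.1755, 0.027]
tool_rot: [-0.005, 0.109, 0.994, 0.002]
force: [-20.4, 3.4, 13.0]
width: 0.001
grip_force: 10.6
t 6.075 tcp [ 0.487  -0.1755  0.027 ] dockxy mm [-122.3    1.9] toolx deg 167.51 tilt [ 0.01   0.002 -1.   ] F [-20.4   3.4  13. ] w 0.0011912894304438358
```

The force has doubled with no further motion, so the sled is at the end stop. Now I'll release it gently and check.

```bash
python3 -m creep '[[[0,3,0,0,0,0,0],[0,4,0,0,0,0,0],[0,5,0,0,0,0,0],[0,6,0,0,0,0,0],[0,10,0,0,0,0,0],[0,20,0,0,0,0,0],[0,20,0,0,0,0,0],[0,0,0,-40,0,0,0],[0,0,0,-50,0,0,0],[0,0,-50,-20,0,0,0],[0,0,0,0,0,0,0]]]' 
python3 - <<'E'
from st import *
from m import blobs
p,R,o,D=st(); c=grab("scene")
im=c["pixels"][110:260,130:310,::-1]
cv2.imwrite("pics/c2.png",cv2.resize(im,(600,500),interpolation=cv2.INTER_CUBIC))
for col,z in(('o',.041),('b',.046),('r',.025),('g',.051)):
    for b in blobs(c,col):
        q=onplane(c,[b.mean(0)],z)[0]
        d=(q[:2]-o)@D*1e3
        if abs(d).max()<200: print(col,len(b),b.mean(0).round(1),'dock mm',d.round(1))
E
```

```text
clock: 7.45
tool_pos: [0.4142, -0.2137, 0.1389]
tool_rot: [0.002, 0.11, 0.994, -0.001]
force: [1.4, 0.0, -0.5]
width: 0.004
grip_force: 0.0
t 7.45 tcp [ 0.4142 -0.2137  0.1389] dockxy mm [-185.1  -51.2] toolx deg 167.34 tilt [-0.005 -0.002 -1.   ] F [ 1.4  0.  -0.5] w 0.004282777563113122
o 119 [227.7 192.3] dock mm [-99.5   0.5]
b 122 [234.4 189.2] dock mm [-117.4    8.5]
b 98 [192.6 220.7] dock mm [40.3 19.5]
r 37 [232.1 225.1] dock mm [-33.7  88.6]
g 37 [196.4 183.9] dock mm [-54.1 -77.6]
```

View pics/c2.png

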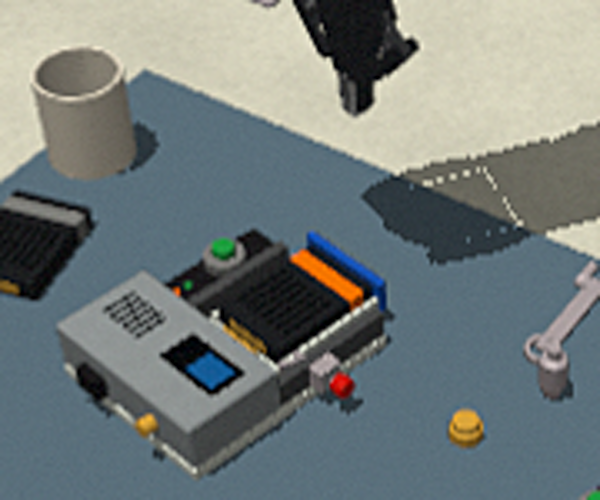

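The sled is latched: the orange band is 33.7 mm further in than at the start. Next I move over the key.

```bash
python3 -m creep '[[[0,-26,-6,0,0,0,0],[0,-26,-6,0,0,0,0],[0,-26,-6,0,0,0,0],[0,-26,-5,0,0,0,0],[0,-26,-5,0,0,0,0],[0,0,0,25,0,0,0],[0,0,0,25,0,0,0],[0,0,0,22,0,0,0],[0,0,0,0,0,0,0],[0,0,0,0,0,0,0]]]' 
python3 - <<'E'
from st import *
st(); ims=[]
for n,(x,y,w) in (("scene",(150,130,100)),("top",(310,140,100))):
    c=grab(n); ims.append(cv2.resize(c["pixels"][y:y+w*5//6,x:x+w,::-1],(400,333),interpolation=cv2.INTER_CUBIC))
cv2.imwrite("pics/c3.png",np.hstack(ims))
E
```

```text
clock: 8.75
tool_pos: [0.5348, -0.2663, 0.0655]
tool_rot: [0.0, 0.109, 0.994, 0.0]
force: [-0.3, -0.0, 1.1]
width: -0.002
grip_force: 0.0
t 8.75 tcp [ 0.5348 -0.2663  0.0655] dockxy mm [-56.  -76.4] toolx deg 167.5 tilt [ 0.  0. -1.] F [-0.3 -0.   1.1] w -0.0018134391482063365
```

View pics/c3.png

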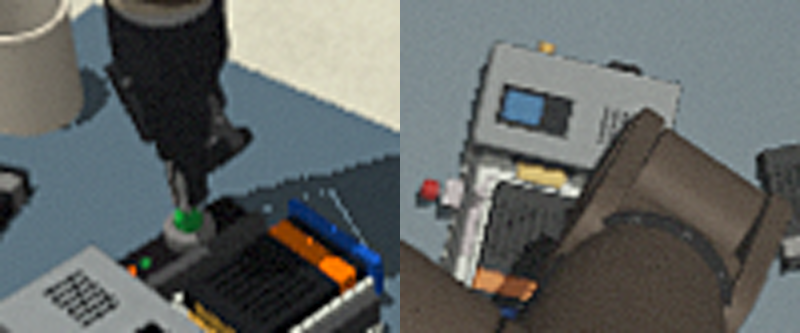

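The closed fingertips stand just above the green key, at (185,215) in the crop, slightly to its left-rail side. I'll shift 3.5 mm to correct that, then press.

```bash
python3 -m creep '[[[0,0,-3.5,0,0,0,0],[0,0,0,6,0,0,0],[0,0,0,6,0,0,0],[0,0,0,2,0,0,0],[0,0,0,1,0,0,0],[0,0,0,1,0,0,0],[0,0,0,1,0,0,0],[0,0,0,1,0,0,0],[0,0,0,0,0,0,0]]]' ; python3 st.py; python3 -m creep '[[[0,0,0,1,0,0,0],[0,0,0,1,0,0,0],[0,0,0,0,0,0,0]]]';python3 st.py
```

```text
clock: 9.98
tool_pos: [0.5338, -0.27, 0.0473]
tool_rot: [-0.0, 0.109, 0.994, 0.0]
force: [-3.6, 1.0, 4.3]
width: 0.002
grip_force: 2.0
t 9.975 tcp [ 0.5338 -0.27    0.0473] dockxy mm [-56.2 -80.3] toolx deg 167.48 tilt [ 0.  0. -1.] F [-3.6  1.   4.3] w 0.002040001948817609
clock: 10.35
tool_pos: [0.5338, -0.2701, 0.0459]
tool_rot: [0.0, 0.109, 0.994, -0.0]
force: [-5.1, 2.4, 12.0]
width: 0.001
grip_force: 6.1
t 10.35 tcp [ 0.5338 -0.2701  0.0459] dockxy mm [-56.1 -80.3] toolx deg 167.49 tilt [-0. -0. -1.] F [-5.1  2.4 12. ] w 0.0005103366329766681
```

The key bottomed out at z = 46 mm, with the force past 5 N. Now I release and retreat.

```bash
python3 -m creep '[[[0,0,0,-2,0,0,0],[0,0,0,-3,0,0,0],[0,0,0,-5,0,0,0],[0,0,0,-20,0,0,0],[0,0,0,-40,0,0,0],[0,0,0,-40,0,0,0],[0,0,0,-40,0,0,0],[0,20,-20,0,0,0,0],[0,40,-30,0,0,0,0],[0,30,-30,0,0,0,0],[0,0,0,0,0,0,0],[0,0,0,0,0,0,0]]]' 
python3 - <<'E'
from st import *
from m import blobs
p,R,o,D=st(); c=grab("scene")
cv2.imwrite("pics/c4.png",cv2.resize(c["pixels"][110:260,130:310,::-1],(600,500),interpolation=cv2.INTER_CUBIC))
for col,z in(('o',.041),('b',.046),('r',.025),('g',.051)):
    for b in blobs(c,col):
        u=b.mean(0);d=(onplane(c,[u],z)[0][:2]-o)@D*1e3
        if abs(d).max()<200: print(col,len(b),u.round(1),'dock mm',d.round(1),'z',bydepth(c,[u])[0][2].round(3))
E
```

```text
clock: 11.85
tool_pos: [0.429, -0.3289, 0.1955]
tool_rot: [0.0, 0.109, 0.994, -0.0]
force: [0.4, 0.7, -0.0]
width: 0.002
grip_force: 0.0
t 11.85 tcp [ 0.429  -0.3289  0.1955] dockxy mm [-145.7 -160.4] toolx deg 167.45 tilt [-0.001 -0.    -1.   ] F [ 0.4  0.7 -0. ] w 0.0016448251959562126
o 119 [227.7 192.3] dock mm [-99.5   0.5] z 0.036
b 124 [234.5 189.3] dock mm [-117.3    8.7] z 0.039
b 98 [192.6 220.7] dock mm [40.3 19.5] z 0.058
r 38 [232.1 225.2] dock mm [-33.5  88.8] z 0.028
g 37 [196.4 183.9] dock mm [-54.1 -77.6] z 0.051
```

View pics/c4.png

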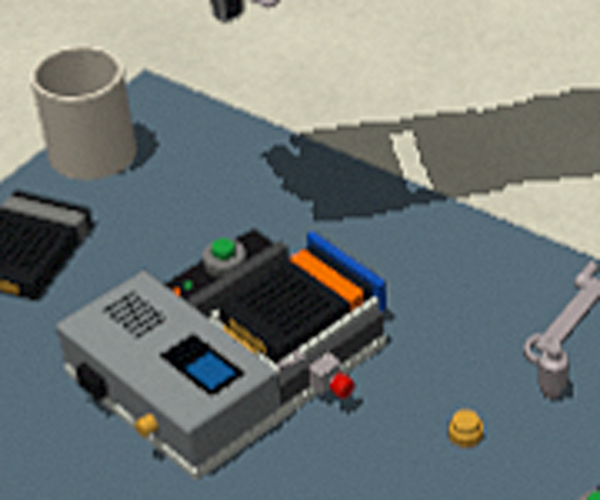

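The sled is still latched, the key is back up, and nothing else has moved.

```bash
python3 -c "
from plant import bot
print(bot.job_done())"
```

```text
the job is handed in; nothing more can be done
None
```

The loaded (right-hand) dock's sled was pushed to its end stop and sprang back latched in mid position, then its green key was pressed fully and released; the job is handed in at about 12 s on the robot clock, with no verdict shown.

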